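# Ready the probe thermometer, then hold the condiment station open

### The arm

A 7-joint arm with a two-finger parallel gripper is mounted at the origin on a cart in front of the work surface, level with it; the furniture and walls round the work are solid. World frame = base frame: x ahead of the robot, y to its left, z up, the work surface at z = 0. Lengths are in m, angles in rad, forces in N, time in s.
With the tool pointing down it reaches from about 0.425 to 0.95 m from the base axis. Payload 4.7 kg.
Tool frame: the origin (TCP) lies at the very end of the fingers, on their centre line; the grasp point (between the pads) lies 19 mm behind it; z points along the fingers, y is the direction in which the jaws open and shut (so a half turn about z gives the same grasp; the last joint's range is limited). The gripper opens to 87 mm and grips with 3 to 60 N. Pads are 19 mm wide; open, the fingers measure 117 mm over their backs; the gripper's body (75 mm by 190 mm) begins 51 mm behind the grasp point.
Start: joints at [-1.221, 0.469, -0.049, 1.532, 0.024, 1.141, -0.082], TCP at [0.25, 0.627, 0.223] pointing down, gripper open.
Joint ranges: [-2.59, 2.59], [-0.33, 1.99], [-1.39, 1.29], [0.1, 2.45], [-1.04, 4.18], [0.21, 1.99], [-2.66, 2.66]. Speed limits (rad/s): [2.57, 2.57, 3.14, 3.14, 3.14, 3.14, 3.14].

### API

Orientations are given as a rotation vector (axis times angle).
In Python, from bench import env, snapshot, camera_info gives the robot as it stands. The module is installed in compiled form; this text tells all that it offers.
- The arm moves only by the tool carry_out, never from a script. Its argument "series" is a list of rows, each an object with "dr": the turn, a rotation vector about the tool's x, y, z in rad, a list of three; "linear": the shift along the tool's x, y, z in mm, a list of three; "grip": the closure, from 0 (fully open) to 1 (shut). A call has 1 to 5 rows; each row shifts and turns the pose as measured when the row begins, along the tool's axes as they then stand; what a row does not reach is not made up. A row lasts 1/8 s, in which the tool goes at most 62.5 mm and 10.7 degrees, less where a joint would pass 70% of its speed; a pose out of reach is approached as far as the arm can. A call is refused whole if a number of a shift passes 62.5 or a number of a turn 0.188, either way. A call with a gripper value outside its range is refused whole. The fingers move at their own pace and stop on an object; "force" is the grip in N (left out, the last holds). Time passes only in rows, so rows that do not move let the fingers close. It gives the time, the measured TCP pose, the force and the opening at its end, in the units of the state.
- env.get_state(): the state, without advancing time (a new reading comes with each control period).
- snapshot(name): name is "scene" or "top" or "wrist"; returns (picture, depth): 480x640x3 uint8, red, green, blue; 480x640 float32, m along the optical axis (not along the pixel's ray), 0 where there is no reading.
- camera_info(name): a dict with "fx", "fy", "cx", "cy" (pixels), "R" (3x3) and "t" (3): a world point X has camera coordinates R X + t. Camera axes: x right, y down, z forward; pixel columns grow to the right and rows downward; lengths in m; the calibration is good to about 2 mm. A picture is of the moment at which its call begins: read the wrist's pose just before it. camera_info takes no time and is no camera call; for the wrist camera it gives the pose at the moment of the call.
- env.hand_in(): hands the job in, once; it reports no verdict.
The state is a dict: "time": time; "joint_pos": joint angles; "qd": joint speeds; "tau": joint torques, N m; "eef_pos": TCP position; "tcp_rot": TCP orientation; "force": force on the tool from outside, world axes, zero at the start; "torque": the same for the moment, N m; "finger_gap": opening from 0.0 (shut) to 1.0 (fully open).
Only numpy, scipy, OpenCV 4.12 (cv2) and the standard library are available. Lean on these libraries where they do the work, as an engineer would, in place of code of your own. Each camera call takes 0.05 s, during which the arm holds its last target. There are 200 camera calls.

### The job

I am about to check the temperature of the condiment pots. Take the probe thermometer out of the blue crate and lay it on the white board, leaving the other things in the crate, then lift the lid of the steel condiment station by its black bow handle and hold it open at 60 degrees from closed (give or take 8). The lid falls shut if let go, so finish while still holding it there; do not disturb the canister, bowls and carton behind.

Things in the scene. Friction and masses are not known exactly. Their poses are not given: they have to be found in the camera images.
- thermometer: probe thermometer, 198 x 26 x 18 mm, 60 g, lying flat: white plastic handle (85 mm long, 26 wide, 16 high, from x = +14 to +99 mm) and a thin steel probe (5 mm across, x = -99 to +14 mm, its axis 6 mm up). Origin at mid-length on the underside, x along its length towards the handle end, z up
- crate: open blue plastic crate, fixed, 250 (x) x 210 (y) x 40 mm high outside, walls and floor 5 mm thick. Origin at the centre of its underside on the stand. The thermometer lies in its +y half, roughly along x with about 30 mm free on either side of its handle; the timer and two cups lie in a row in the -y half
- timer: round white and grey wind-up kitchen timer, 66 mm across, 48 mm high, in the crate; must stay in it. Origin at the centre of its underside
- cup_a: small steel cup, 64 mm across, 36 mm high, in the crate; must stay in it. Origin at the centre of its underside
- cup_b: small steel cup, 64 mm across, 36 mm high, in the crate; must stay in it. Origin at the centre of its underside
- board: white plastic board, fixed, 130 (x) x 230 (y) x 12 mm. Origin at the centre of its underside on the stand, so its top is 12 mm above the origin
- station: steel condiment station, fixed, 166 (x) x 261 (y) x 95 mm high, three pots under a hinged sheet-metal lid that carries the black bow handle. Origin at the centre of its underside, x towards the hinge side at the back, away from the robot
- station_lid (a joint): angle of the station's lid in rad: 0 closed, grows as its front edge is lifted up and back, end stop at 1.83; 60 degrees = 1.047. The lid with its handle weighs about 0.24 kg, takes about 2 N to lift and falls shut from below about 70 degrees
- lid_grip (a point): middle of the straight bar of the lid's black bow handle; moves with the lid. The bar is round, 10 mm thick, lies along the station's y, is straight for 94 mm between its two legs and its axis is about 38 mm above the lid plate when closed; in the station's frame, closed, it is at x = -50, y = 0, z = 128 mm
- lid_hinge (a point): point on the lid's hinge axis, midway along it; the axis is the station's y. In the station's frame it is at x = +74, y = 0, z = 91 mm, so the bar's axis turns about it at a radius of 129 mm
- canister: steel canister with lid, 112 mm across, 130 mm high, standing at the back; not to be disturbed. Origin at the centre of its underside
- bowls: stack of white bowls, 141 mm across, 115 mm high, standing at the back left; not to be disturbed. Origin at the centre of its underside
- carton: small carton, 42 x 62 x 126 mm, standing at the back; not to be disturbed. Origin at the centre of its underside
There are look-alikes about, which are no part of the job. What is shaped like the cup_b but turquoise is not meant.

How it is judged:
On the way, in this order (a step that is already met when the one before it is completed fails the run):
1. the thermometer lies on the white board, let go, with the lid still closed (x of thermometer in the frame of board between -0.06 and 0.06 m and y of thermometer in the frame of board between -0.11 and 0.11 m and z of thermometer in the frame of board between 0.004 and 0.022 m and angle between thermometer's own z axis and vertical below 0.12 rad and contact force between thermometer and board above 0.1 N and contact force between thermometer and the fingers below 0.05 N and linear speed of thermometer below 0.03 m/s and value of joint station_lid below 0.1 rad), for 0.2 s.
2. the fingers hold the lid open at 60 degrees, within about 8 (value of joint station_lid between 0.9 and 1.2 rad and contact force between the fingers and station above 0.2 N), for 0.3 s.
At the end, for the whole second after the job is handed in: The robot's fingers are still holding the lid, steady at 60 degrees from closed (within 8.5 degrees either way: 0.90 to 1.20 rad); the thermometer lies flat and let go on the white board, its middle over the board; the timer and both cups are in the crate (all of step 2 and velocity of joint station_lid between -0.1 and 0.1 rad/s and x of thermometer in the frame of board between -0.06 and 0.06 m and y of thermometer in the frame of board between -0.11 and 0.11 m and z of thermometer in the frame of board between 0.004 and 0.022 m and angle between thermometer's own z axis and vertical below 0.12 rad and contact force between thermometer and board above 0.1 N and contact force between thermometer and the fingers below 0.05 N and linear speed of thermometer below 0.03 m/s and x of timer in the frame of crate between -0.122 and 0.122 m and y of timer in the frame of crate between -0.102 and 0.102 m and height (world z) of each of timer, cup_a, cup_b below 0.04 m and x of cup_a in the frame of crate between -0.122 and 0.122 m and y of cup_a in the frame of crate between -0.102 and 0.102 m and x of cup_b in the frame of crate between -0.122 and 0.122 m and y of cup_b in the frame of crate between -0.102 and 0.102 m); the arm keeps its last pose, push and grip.
It fails at once if the canister, the bowls or the carton is pushed more than 30 mm or tipped (distance of any of canister, bowls, carton from where it was at the start of the episode above 0.03 m or angle between any of canister, bowls, carton's own z axis and vertical above 0.3 rad).
It also fails if it takes over 48 s, if anything falls off the work surface, if the arm or the gripper's body presses on something with over 40 N, if the wrist force passes 120 N, or if a joint passes its speed limit or range.

## Working session

There is one attempt and no reset: what is moved stays moved. The work goes in short steps, Python scripts to look and compute and a tool call to move; the robot and the scene stay as the last step left them, time stands still between calls to the robot, and variables do not carry over. Pictures are saved under pics/ and viewed, about 8 in all and at most 12, crops included, and the job is handed in when it is done.

Besides the shell and the picture viewer there is one more tool, called after ">>>" as name(argument=value, ...) on one line, values as JSON. carry_out: Moves the arm, as the interface text tells. Its arguments: {"type":"object","properties":{"series":{"type":"array"},"force":{"type":"number"}},"required":["series"]}

```bash
mkdir -p pics; python3 - <<'E'
from bench import env,snapshot,camera_info
import cv2,numpy as np
s=env.get_state();print({k:np.round(v,3).tolist() for k,v in s.items()})
for n in ["scene","top"]:
    p,d=snapshot(n);cv2.imwrite(f"pics/{n}0.png",p[:,:,::-1]);np.savez(f"{n}0.npz",p=p,d=d)
    c=camera_info(n);print(n,{k:np.round(v,4).tolist() for k,v in c.items()},(d>0).mean())
E
```

```text
{'time': 0.0, 'joint_pos': [-1.221, 0.469, -0.049, 1.534, 0.024, 1.141, -0.082], 'qd': [0.0, 0.0, 0.002, 0.002, -0.001, -0.0, -0.0], 'tau': [0.0, -50.798, -0.08, -23.615, -0.061, 0.038, 0.0], 'eef_pos': [0.249, 0.627, 0.222], 'tcp_rot': [-0.591, -3.085, 0.003], 'force': [0.062, 0.342, -0.266], 'torque': [-0.031, -0.007, -0.016], 'finger_gap': 0.995}
scene {'fx': 523.4394, 'fy': 523.4394, 'cx': 312.203, 'cy': 243.241, 'R': [[0.8361, -0.5484, -0.0083], [-0.3431, -0.5112, -0.788], [0.4279, 0.6617, -0.6157]], 't': [-0.3657, 0.3548, 0.7791]} 0.9611197916666666
top {'fx': 623.8319, 'fy': 623.8319, 'cx': 316.8904, 'cy': 234.9748, 'R': [[0.0058, -0.9999, -0.0132], [-0.9975, -0.0049, -0.0699], [0.0699, 0.0135, -0.9975]], 't': [0.1744, 0.5569, 1.3682]} 0.9962923177083334
```

View pics/top0.png

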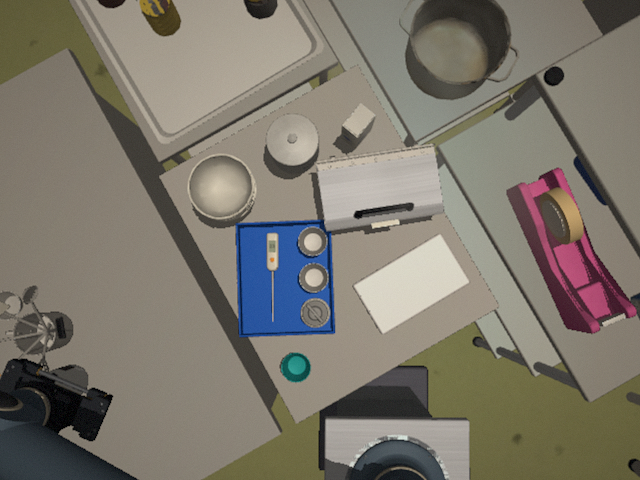

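View pics/scene0.png

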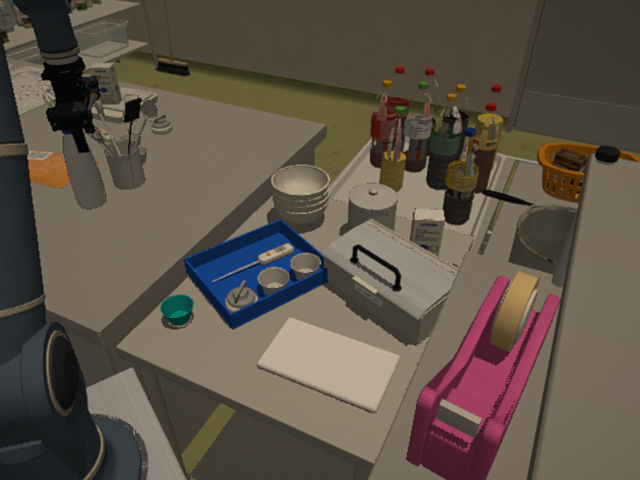

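The top view shows the crate at about (285,278), thermometer handle at (272,250) with its probe down to (272,320), the board at (411,284), and the station lid at (380,190) with its bow handle at (384,211). The turquoise cup at (295,366) is the look-alike. In the scene view the handle bar runs from (358,250) to (397,280).

```bash
cat > h.py <<'E'
import numpy as np,cv2
from bench import env,snapshot,camera_info
def plane(c,uv,z):
    R,t=np.array(c["R"]),np.array(c["t"]);uv=np.atleast_2d(uv).astype(float)
    d=np.c_[(uv[:,0]-c["cx"])/c["fx"],(uv[:,1]-c["cy"])/c["fy"],np.ones(len(uv))]@R
    o=-R.T@t; return o+d*((z-o[2])/d[:,2])[:,None]
def cloud(c,d):
    R,t=np.array(c["R"]),np.array(c["t"]);v,u=np.mgrid[:480,:640]
    P=np.stack([(u-c["cx"])/c["fx"]*d,(v-c["cy"])/c["fy"]*d,d],-1)
    return (P-t)@R
def rect(pts):
    (x,y),(w,h),a=cv2.minAreaRect((pts[:,:2]*1000).astype(np.float32)); return np.round([x,y,w,h,a],1)
def big(m):
    n,l,s,_=cv2.connectedComponentsWithStats(m.astype(np.uint8)); i=1+s[1:,4].argmax(); v,u=np.where(l==i); return np.c_[u,v]
E
python3 - <<'E'
from h import *
f=np.load("top0.npz");p,d=f["p"].astype(int),f["d"];c=camera_info("top");W=cloud(c,d)
hsv=cv2.cvtColor(f["p"],cv2.COLOR_RGB2HSV)
def box(u0,v0,u1,v1):
    m=np.zeros((480,640),bool);m[v0:v1,u0:u1]=1;return m
blue=(hsv[...,0]>100)&(hsv[...,0]<130)&(hsv[...,1]>120)&box(225,210,345,345)
q=big(blue);print("crate rim",rect(plane(c,q,.04)))
inn=box(245,230,292,328)&~((hsv[...,0]>100)&(hsv[...,0]<130)&(hsv[...,1]>110))
q=big(inn);print("therm mask",len(q),q.min(0),q.max(0))
hq=q[q[:,1]<272];P=plane(c,hq,.021);print("handle",rect(P),"z",np.median(W[hq[:,1],hq[:,0],2]))
pq=q[q[:,1]>276];P=plane(c,pq,.011);print("probe",rect(P),P.min(0),P.max(0),cv2.fitLine((P[:,:2]).astype(np.float32),2,0,.01,.01).ravel())
wh=(p.min(-1)>195)&box(340,225,480,345);q=big(wh);print("board",len(q),rect(plane(c,q,.012)),"z",np.median(W[q[:,1],q[:,0],2]))
dk=(p.max(-1)<60)&box(345,195,420,225);q=big(dk);P=plane(c,q,.128);print("bar",q.min(0),q.max(0),rect(P),"z",np.round(np.percentile(W[q[:,1],q[:,0],2],[5,50,95]),3))
# lid
b=box(325,165,440,200);print("lid z",np.round(np.percentile(W[b][:,2],[5,50,95]),3))
# scene bar
f=np.load("scene0.npz");p=f["p"].astype(int);cs=camera_info("scene");Ws=cloud(cs,f["d"])
dk=(p.max(-1)<50)&box(345,238,405,295);q=big(dk);w=Ws[q[:,1],q[:,0]];w=w[(w[:,2]>.115)&(w[:,2]<.14)]
print("scene bar",rect(w),np.median(w,0))
E
```

```text
crate rim [460.9 247.2 248.6 209.3   2.3]
therm mask 591 [266 232] [278 321]
handle [518.6 277.   86.8  26.8   0.7] z 0.020363367845926145
probe [413.2 276.7  97.6   4.5   0.6] [0.36444423 0.27398182 0.011     ] [0.46202054 0.27950282 0.011     ] [0.9998151  0.01923041 0.4154908  0.2758226 ]
board 4644 [450.  -32.9 119.9 220.1  31.2] z 0.012209381947785685
bar [354 203] [412 218] [599.8  40.2  15.  121.7   9.2] z [0.088 0.131 0.137]
lid z [0.088 0.093 0.098]
scene bar [603.7  33.6   9.9 117.8   9.1] [0.60327237 0.02841833 0.13120219]
```

```bash
cat >> h.py <<'E'
from scipy.spatial.transform import Rotation as Ro
def plan(xyz,jaw_deg,maxstep=55):
    """rows from the present pose to xyz (m), tool down, jaw axis along jaw_deg (mod 180)"""
    s=env.get_state();p=np.array(s["eef_pos"]);A=Ro.from_rotvec(s["tcp_rot"])
    best=None
    for k in (0,180):
        a=np.radians(jaw_deg+k);y=np.array([np.cos(a),np.sin(a),0]);z=np.array([0,0,-1.]);x=np.cross(y,z)
        dr=(A.inv()*Ro.from_matrix(np.c_[x,y,z])).as_rotvec()
        if best is None or np.linalg.norm(dr)<np.linalg.norm(best): best=dr
    D=np.array(xyz)-p;n=int(max(1,np.ceil(np.linalg.norm(D)*1000/maxstep),np.ceil(np.linalg.norm(best)/.17)))
    print("tcp",np.round(p*1000,1),"gap",round(s["finger_gap"],3),"F",np.round(s["force"],1),"t",round(s["time"],2),"j7",round(s["joint_pos"][6],2),"rows",n,"D",np.round(D*1000,1))
    for i in range(n):
        B=A*Ro.from_rotvec(best*i/n)
        print(np.round(B.inv().apply(D/n*1000),1).tolist(),np.round(best/n,3).tolist())
E
python3 - <<'E'
from h import *
A=Ro.from_rotvec(env.get_state()["tcp_rot"]).as_matrix();print(A.round(2))
plan([.515,.277,.12],91)
E
```

```text
[[-0.93  0.37 -0.  ]
 [ 0.37  0.93 -0.  ]
 [-0.   -0.   -1.  ]]
tcp [249.4 626.7 221.6] gap 0.996 F [-0.7 -0.6 -0.2] t 0.1 j7 -0.08 rows 9 D [ 265.6 -349.7 -101.6]
[-41.8, -25.2, 11.3] [-0.0, -0.0, -0.044]
[-40.6, -27.0, 11.3] [-0.0, -0.0, -0.044]
[-39.4, -28.7, 11.3] [-0.0, -0.0, -0.044]
[-38.1, -30.5, 11.3] [-0.0, -0.0, -0.044]
[-36.7, -32.1, 11.3] [-0.0, -0.0, -0.044]
[-35.3, -33.7, 11.3] [-0.0, -0.0, -0.044]
[-33.8, -35.2, 11.3] [-0.0, -0.0, -0.044]
[-32.2, -36.7, 11.3] [-0.0, -0.0, -0.044]
[-30.5, -38.1, 11.3] [-0.0, -0.0, -0.044]
```

>>> carry_out(series=[{"dr": [0,0,-0.044],"linear": [-42,-25,11],"grip": 0.52},{"dr": [0,0,-0.044],"linear": [-41,-27,11],"grip": 0.52},{"dr": [0,0,-0.044],"linear": [-39,-29,11],"grip": 0.52},{"dr": [0,0,-0.044],"linear": [-38,-30,11],"grip": 0.52},{"dr": [0,0,-0.044],"linear": [-37,-32,11],"grip": 0.52}])

```text
time: 0.72
eef_pos: [0.3975, 0.4318, 0.163]
tcp_rot: [-0.221, -3.13, 0.002]
force: [0.2, 0.2, -0.2]
finger_gap: 0.53
```

>>> carry_out(series=[{"dr": [0,0,-0.044],"linear": [-35,-34,11],"grip": 0.52},{"dr": [0,0,-0.044],"linear": [-34,-35,11],"grip": 0.52},{"dr": [0,0,-0.044],"linear": [-32,-37,11],"grip": 0.52},{"dr": [0,0,-0.044],"linear": [-30,-38,11],"grip": 0.52}])

```text
time: 1.23
eef_pos: [0.5203, 0.2723, 0.1162]
tcp_rot: [0.065, -3.136, 0.004]
force: [0.5, 0.2, 0.1]
finger_gap: 0.479
```

```bash
python3 - <<'E'
from h import *
plan([.515,.277,.12],91)
p,d=snapshot("wrist");cv2.imwrite("pics/w1.png",p[:,:,::-1])
c=camera_info("wrist");print({k:np.round(v,3).tolist() for k,v in c.items()})
E
```

```text
tcp [520.3 272.3 116.2] gap 0.479 F [0.5 0.2 0.1] t 1.23 j7 1.04 rows 1 D [-5.3  4.7  3.8]
[5.1, 4.9, -3.8] [-0.002, -0.005, 0.024]
{'fx': 390.16, 'fy': 390.16, 'cx': 313.314, 'cy': 237.925, 'R': [[-0.033, 0.999, -0.009], [0.971, 0.034, 0.238], [0.239, -0.001, -0.971]], 't': [-0.247, -0.521, 0.16]}
```

View pics/w1.png

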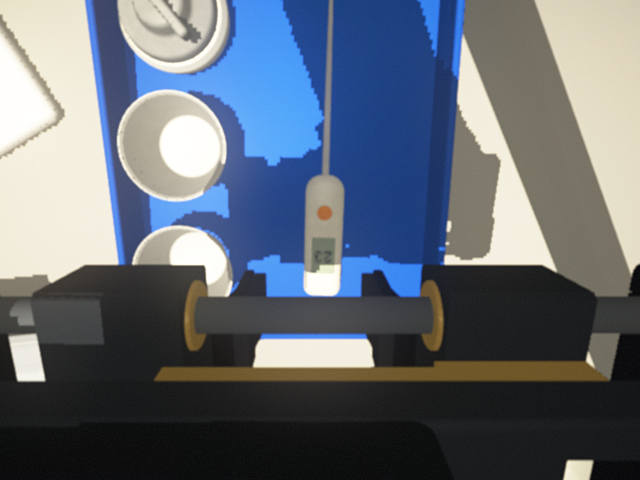

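The wrist view shows the handle from (325,176) to (323,295), lying between the open fingers, with its axis slightly to the right of the finger midline at about u=318.

```bash
python3 - <<'E'
from h import *
c=camera_info("wrist")
print((plane(c,[[325,176],[323,294],[304,230],[345,230]],.019)*1000).round(1))
plan([.515,.277,.008],91)
E
```

```text
[[480.8 270.5  19. ]
 [563.5 272.4  19. ]
 [517.6 257.7  19. ]
 [516.7 285.6  19. ]]
tcp [524.7 263.5 114.7] gap 0.484 F [ 3.6 -5.3  0.1] t 1.27 j7 1.04 rows 2 D [  -9.7   13.5 -106.7]
[4.4, 7.4, 53.3] [-0.004, -0.002, 0.007]
[4.6, 7.1, 53.3] [-0.004, -0.002, 0.007]
```

>>> carry_out(series=[{"dr": [0,0,0.014],"linear": [9,14,20],"grip": 0.5},{"dr": [0,0,0],"linear": [0,0,40],"grip": 0.5},{"dr": [0,0,0],"linear": [0,0,0],"grip": 0.5}])

```text
time: 1.65
eef_pos: [0.5163, 0.2734, 0.0525]
tcp_rot: [0.016, -3.137, 0.017]
force: [0.4, -1.1, -0.0]
finger_gap: 0.501
```

```bash
python3 - <<'E'
from h import *
c=camera_info("wrist");p,d=snapshot("wrist");cv2.imwrite("pics/w2.png",p[:,:,::-1])
hsv=cv2.cvtColor(p,cv2.COLOR_RGB2HSV)
m=(hsv[...,1]<70)&(hsv[...,2]>120);m[:, :270]=0;m[:,380:]=0;m[:60]=0;m[300:]=0
q=big(m);q=q[(q[:,1]>q[:,1].min()+20)];print(q.min(0),q.max(0));
P=plane(c,q,.019)*1000
for x in (490,500,510,520,530):
    r=P[abs(P[:,0]-x)<2]
    if len(r):print(x,r[:,1].min().round(1),r[:,1].max().round(1))
plan([.515,.277,.008],91)
E
```

```text
[299  81] [349 296]
490 267.1 292.8
500 267.6 293.1
510 267.6 292.9
520 267.7 293.2
530 267.7 293.5
tcp [517.8 274.7  54.5] gap 0.498 F [-0.3 -0.1  1.1] t 1.7 j7 0.99 rows 1 D [ -2.8   2.3 -46.5]
[2.8, 2.7, 46.5] [-0.008, -0.001, -0.007]
```

>>> carry_out(series=[{"dr": [-0.006,0,-0.006],"linear": [2,4,30],"grip": 0.5},{"dr": [0,0,0],"linear": [0,0,10],"grip": 0.5},{"dr": [0,0,0],"linear": [0,0,0],"grip": 0.5}])

```text
time: 2.08
eef_pos: [0.5192, 0.2813, 0.0188]
tcp_rot: [-0.027, 3.134, 0.004]
force: [-0.8, 0.5, 0.6]
finger_gap: 0.496
```

```bash
python3 - <<'E'
from h import *
plan([.515,.278,.008],91)
E
```

```text
tcp [519.2 281.3  18.8] gap 0.496 F [-0.8  0.5  0.6] t 2.08 j7 0.99 rows 1 D [ -4.2  -3.3 -10.8]
[4.3, -3.2, 10.7] [0.003, 0.007, -0.0]
```

>>> carry_out(series=[{"dr": [0,0,0],"linear": [2,-2,9],"grip": 0.5},{"dr": [0,0,0],"linear": [0,0,1],"grip": 0.5},{"dr": [0,0,0],"linear": [0,0,0],"grip": 1},{"dr": [0,0,0],"linear": [0,0,0],"grip": 1},{"dr": [0,0,0],"linear": [0,0,0],"grip": 1}], force=20)

```text
time: 2.7
eef_pos: [0.5192, 0.28, 0.0113]
tcp_rot: [-0.026, 3.13, 0.008]
force: [-0.1, -0.0, -1.2]
finger_gap: 0.287
```

>>> carry_out(series=[{"dr": [0,0,0],"linear": [0,0,0],"grip": 1},{"dr": [0,0,0],"linear": [0,0,0],"grip": 1}])

```text
time: 2.95
eef_pos: [0.5192, 0.2799, 0.0113]
tcp_rot: [-0.026, 3.13, 0.008]
force: [0.3, 0.0, -0.2]
finger_gap: 0.289
```

>>> carry_out(series=[{"dr": [0,0,0],"linear": [0,0,-20],"grip": 1},{"dr": [0,0,0],"linear": [0,0,-40],"grip": 1},{"dr": [0,0,0],"linear": [0,0,-50],"grip": 1},{"dr": [0,0,0],"linear": [0,0,-10],"grip": 1}])

```text
time: 3.45
eef_pos: [0.5165, 0.2787, 0.1326]
tcp_rot: [-0.026, 3.134, 0.004]
force: [0.4, -0.7, -1.6]
finger_gap: 0.288
```

```bash
python3 - <<'E'
from h import *
plan([.444,-.101,.12],31,50)
E
```

```text
tcp [516.5 278.7 132.6] gap 0.288 F [ 0.4 -0.7 -1.6] t 3.45 j7 1.0 rows 8 D [ -72.5 -379.7  -12.6]
[9.9, -47.3, 1.4] [0.001, 0.001, 0.131]
[3.6, -48.2, 1.4] [0.001, 0.001, 0.131]
[-2.7, -48.3, 1.4] [0.001, 0.001, 0.131]
[-9.0, -47.5, 1.5] [0.001, 0.001, 0.131]
[-15.1, -45.9, 1.5] [0.001, 0.001, 0.131]
[-21.0, -43.6, 1.5] [0.001, 0.001, 0.131]
[-26.5, -40.4, 1.6] [0.001, 0.001, 0.131]
[-31.5, -36.6, 1.6] [0.001, 0.001, 0.131]
```

>>> carry_out(series=[{"dr": [0,0,0.131],"linear": [10,-47,1],"grip": 1},{"dr": [0,0,0.131],"linear": [4,-48,1],"grip": 1},{"dr": [0,0,0.131],"linear": [-3,-48,1],"grip": 1},{"dr": [0,0,0.131],"linear": [-9,-47,1],"grip": 1},{"dr": [0,0,0.131],"linear": [-15,-46,1],"grip": 1}])

```text
time: 4.08
eef_pos: [0.4669, 0.0405, 0.1238]
tcp_rot: [1.003, 2.974, 0.01]
force: [0.1, -1.0, -1.5]
finger_gap: 0.295
```

```bash
python3 - <<'E'
from h import *
plan([.444,-.101,.12],31,50)
E
```

```text
tcp [466.9  40.5 123.8] gap 0.295 F [ 0.1 -1.  -1.5] t 4.08 j7 0.82 rows 3 D [ -22.9 -141.5   -3.8]
[-22.5, -42.2, 1.0] [0.002, -0.0, 0.126]
[-27.6, -39.0, 1.1] [0.002, -0.0, 0.126]
[-32.3, -35.2, 1.2] [0.002, -0.0, 0.126]
```

>>> carry_out(series=[{"dr": [0,0,0.126],"linear": [-23,-42,1],"grip": 1},{"dr": [0,0,0.126],"linear": [-27,-39,1],"grip": 1},{"dr": [0,0,0.126],"linear": [-32,-35,1],"grip": 1},{"dr": [0,0,0],"linear": [0,0,0],"grip": 1},{"dr": [0,0,0],"linear": [0,0,0],"grip": 1}])

```text
time: 4.7
eef_pos: [0.4377, -0.1074, 0.1168]
tcp_rot: [-1.57, -2.717, -0.003]
force: [1.1, 1.4, -0.5]
finger_gap: 0.289
```

```bash
python3 - <<'E'
from h import *
plan([.444,-.101,.02],31,50)
p,d=snapshot("scene");cv2.imwrite("pics/s2.png",p[100:450,120:560,::-1])
E
```

```text
tcp [ 437.7 -107.4  116.8] gap 0.289 F [ 1.1  1.4 -0.5] t 4.7 j7 0.8 rows 2 D [  6.3   6.4 -96.8]
[1.0, 4.3, 48.4] [0.0, -0.002, -0.009]
[1.1, 4.3, 48.4] [0.0, -0.002, -0.009]
```

View pics/s2.png

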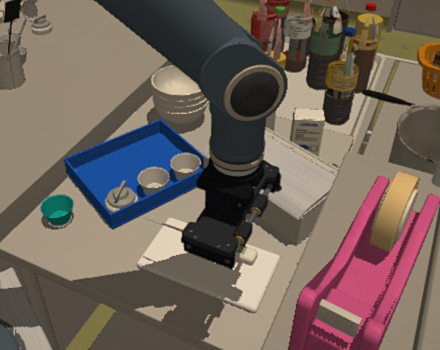

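The thermometer is in the gripper above the board: handle end at crop (255,258), probe tip towards (160,222). The timer and both cups are still in the crate.

>>> carry_out(series=[{"dr": [0,0,-0.01],"linear": [2,8,40],"grip": 1},{"dr": [0,0,0],"linear": [0,0,36],"grip": 1},{"dr": [0,0,0],"linear": [0,0,8],"grip": 1},{"dr": [0,0,0],"linear": [0,0,0],"grip": 1}])

```text
time: 5.25
eef_pos: [0.4465, -0.0961, 0.0315]
tcp_rot: [-1.541, -2.736, -0.008]
force: [-0.6, 0.0, 0.0]
finger_gap: 0.289
```

```bash
python3 - <<'E'
from h import *
plan([.444,-.101,.02],31,50)
E
```

```text
tcp [446.5 -96.1  31.5] gap 0.289 F [-0.6  0.   0. ] t 5.25 j7 0.88 rows 1 D [ -2.5  -4.9 -11.5]
[-2.9, -4.7, 11.4] [0.004, -0.004, 0.004]
```

>>> carry_out(series=[{"dr": [0,0,0],"linear": [0,0,10],"grip": 1},{"dr": [0,0,0],"linear": [0,0,1],"grip": 1},{"dr": [0,0,0],"linear": [0,0,1],"grip": 1}])

```text
time: 5.62
eef_pos: [0.4486, -0.0958, 0.021]
tcp_rot: [1.539, 2.736, 0.012]
force: [-0.2, 0.1, -0.9]
finger_gap: 0.29
```

>>> carry_out(series=[{"dr": [0,0,0],"linear": [0,0,2],"grip": 1},{"dr": [0,0,0],"linear": [0,0,1],"grip": 1},{"dr": [0,0,0],"linear": [0,0,0],"grip": 1}])

```text
time: 6.0
eef_pos: [0.449, -0.096, 0.0185]
tcp_rot: [1.539, 2.734, 0.013]
force: [-0.3, 0.5, 0.2]
finger_gap: 0.29
```

Now release, partly open first, and rise.

>>> carry_out(series=[{"dr": [0,0,0],"linear": [0,0,0],"grip": 0.5},{"dr": [0,0,0],"linear": [0,0,0],"grip": 0.4},{"dr": [0,0,0],"linear": [0,0,0],"grip": 0.4},{"dr": [0,0,0],"linear": [0,0,0],"grip": 0.4}])

```text
time: 6.5
eef_pos: [0.4494, -0.0961, 0.0187]
tcp_rot: [1.539, 2.734, 0.013]
force: [0.2, 0.0, 0.0]
finger_gap: 0.582
```

>>> carry_out(series=[{"dr": [0,0,0],"linear": [0,0,-20],"grip": 0.4},{"dr": [0,0,0],"linear": [0,0,-50],"grip": 0.4},{"dr": [0,0,0],"linear": [0,0,-60],"grip": 0.4},{"dr": [0,0,0],"linear": [0,0,-60],"grip": 0.4},{"dr": [0,0,0],"linear": [0,0,-20],"grip": 0.4}])

```text
time: 7.12
eef_pos: [0.4466, -0.0972, 0.2335]
tcp_rot: [1.542, 2.737, 0.01]
force: [0.1, 0.3, -0.7]
finger_gap: 0.604
```

```bash
python3 - <<'E'
from h import *
p,d=snapshot("wrist");cv2.imwrite("pics/w3.png",p[:,:,::-1])
print({k:np.round(v,3).tolist() for k,v in camera_info("wrist").items() if k in "Rt"})
plan([.601,.038,.23],9.1,50)
E
```

```text
{'R': [[0.855, 0.519, 0.007], [0.502, -0.831, 0.241], [0.131, -0.202, -0.971]], 't': [-0.334, -0.336, 0.324]}
tcp [447.3 -97.2 234.7] gap 0.597 F [0.8 0.1 1.1] t 7.17 j7 0.72 rows 5 D [153.7 135.2  -4.7]
[7.2, 40.3, 1.2] [0.001, -0.001, 0.077]
[10.3, 39.6, 1.2] [0.001, -0.001, 0.077]
[13.3, 38.7, 1.1] [0.001, -0.001, 0.077]
[16.3, 37.6, 1.1] [0.001, -0.001, 0.077]
[19.1, 36.2, 1.0] [0.001, -0.001, 0.077]
```

View pics/w3.png

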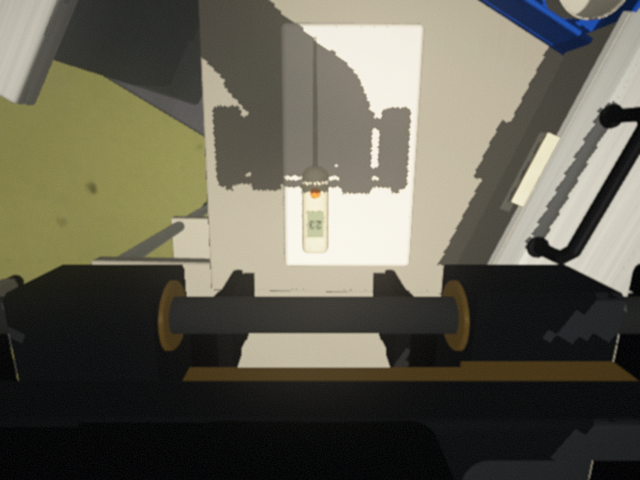

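The thermometer lies on the board, from the probe at (316,40) to the handle end at (315,252), well inside the board outline (283–422, 25–265). Next I move over the lid handle.

>>> carry_out(series=[{"dr": [0,0,0.077],"linear": [7,40,1],"grip": 0.4},{"dr": [0,0,0.077],"linear": [10,40,1],"grip": 0.4},{"dr": [0,0,0.077],"linear": [13,39,1],"grip": 0.4},{"dr": [0,0,0.077],"linear": [16,38,1],"grip": 0.4},{"dr": [0,0,0.077],"linear": [19,36,1],"grip": 0.4}])

```text
time: 7.8
eef_pos: [0.6042, 0.0364, 0.2291]
tcp_rot: [-2.06, -2.371, -0.01]
force: [0.6, -0.8, 0.6]
finger_gap: 0.603
```

>>> carry_out(series=[{"dr": [0,0,0],"linear": [0,0,0],"grip": 0.4},{"dr": [0,0,0],"linear": [0,0,0],"grip": 0.4}])

```text
time: 8.05
eef_pos: [0.6044, 0.0388, 0.226]
tcp_rot: [-2.053, -2.373, -0.005]
force: [-0.9, -0.2, -1.1]
finger_gap: 0.599
```

```bash
python3 - <<'E'
from h import *
c=camera_info("wrist");p,d=snapshot("wrist");cv2.imwrite("pics/w4.png",p[:,:,::-1])
W=cloud(c,d)
plan([.601,.038,.16],9.1,50)
m=(p.max(-1)<70)&(d>0)&(W[...,2]>.118)&(W[...,2]<.142)
q=big(m);P=plane(c,q,.133);print(len(q),q.min(0),q.max(0),rect(P),np.median(W[m],0))
E
```

```text
tcp [604.3  39.3 226.1] gap 0.602 F [ 1.  -0.2  0.1] t 8.1 j7 0.13 rows 2 D [ -3.3  -1.3 -66.1]
[-0.6, -1.8, 33.0] [0.0, -0.003, -0.007]
[-0.5, -1.7, 33.0] [0.0, -0.003, -0.007]
1902 [304 153] [319 295] [601.7  50.    9.3  97.4   8.9] [0.60117559 0.0546235  0.13265615]
```

View pics/w4.png

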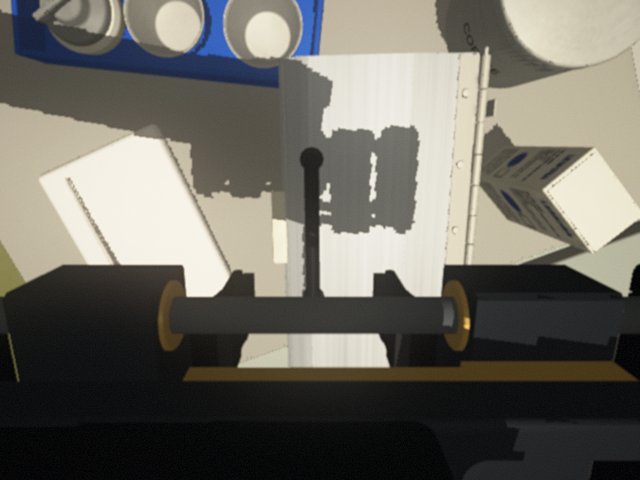

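The bar runs from (311,158) down to (311,290), midway between the fingers at about u=245 and 392. The lid is still closed, so I descend onto the bar.

>>> carry_out(series=[{"dr": [0,0,-0.014],"linear": [-1,0,40],"grip": 0.4},{"dr": [0,0,0],"linear": [0,0,40],"grip": 0.4},{"dr": [0,0,0],"linear": [0,0,10],"grip": 0.4},{"dr": [0,0,0],"linear": [0,0,0],"grip": 0.4}])

```text
time: 8.6
eef_pos: [0.6036, 0.0351, 0.1363]
tcp_rot: [-2.042, -2.385, -0.01]
force: [1.1, -0.2, -0.0]
finger_gap: 0.604
```

```bash
python3 - <<'E'
from h import *
plan([.6035,.038,.110],9.1,50)
E
```

```text
tcp [603.6  35.1 136.3] gap 0.604 F [ 1.1 -0.2 -0. ] t 8.6 j7 0.18 rows 1 D [ -0.1   2.9 -26.3]
[2.8, 0.2, 26.3] [0.004, -0.005, -0.004]
```

>>> carry_out(series=[{"dr": [0,0,0],"linear": [2,0,20],"grip": 0.4},{"dr": [0,0,0],"linear": [0,0,7],"grip": 0.4},{"dr": [0,0,0],"linear": [0,0,0],"grip": 1},{"dr": [0,0,0],"linear": [0,0,0],"grip": 1},{"dr": [0,0,0],"linear": [0,0,0],"grip": 1}], force=15)

```text
time: 9.22
eef_pos: [0.6077, 0.0363, 0.1158]
tcp_rot: [2.041, 2.38, 0.024]
force: [-0.8, 0.4, -0.2]
finger_gap: 0.342
```

>>> carry_out(series=[{"dr": [0,0,0],"linear": [0,0,0],"grip": 1},{"dr": [0,0,0],"linear": [0,0,0],"grip": 1},{"dr": [0,0,0],"linear": [0,0,0],"grip": 1}])

```text
time: 9.6
eef_pos: [0.6042, 0.0357, 0.1162]
tcp_rot: [2.045, 2.384, 0.015]
force: [2.6, 0.6, -0.8]
finger_gap: 0.106
```

The gap of 0.106 is about 9 mm, so the bar is held. Now I lift along the arc in steps of about 6°.

>>> carry_out(series=[{"dr": [0,0,0],"linear": [0,4.5,-12.7],"grip": 1},{"dr": [0,0,0],"linear": [0,5.8,-12.2],"grip": 1},{"dr": [0,0,0],"linear": [0,7,-11.4],"grip": 1}], force=25)

```text
time: 9.98
eef_pos: [0.6205, 0.0383, 0.1526]
tcp_rot: [-2.043, -2.383, -0.01]
force: [0.6, 0.5, -5.1]
finger_gap: 0.101
```

```bash
cat >> h.py <<'E'
P0=np.array([.6042,.0357,.1162]);a=np.radians(9.0);sx=np.array([np.cos(a),np.sin(a),0])
def arc():
    s=env.get_state();D=np.array(s["eef_pos"])-P0;A=Ro.from_rotvec(s["tcp_rot"])
    bx,bz=D@sx*1000-123.6,D[2]*1000+36.9
    th=np.degrees(np.arctan2(bz,-bx))-16.6
    print("lid deg",th.round(1),"radius",np.hypot(bx,bz).round(1),"lat",(D@np.array([-sx[1],sx[0],0])*1000).round(1),"F",np.round(s["force"],1),"gap",round(s["finger_gap"],3),"t",round(s["time"],2))
    print("tilt z-axis",A.as_matrix()[:,2].round(3))
    g=np.radians(16.6+np.arange(np.floor(th)+6,66,6));B=A.as_matrix()
    for k in list(g)+[np.radians(76.6)]:
        w=sx*(-129*np.cos(k)-bx)+np.array([0,0,129*np.sin(k)-bz]);print(round(np.degrees(k)-16.6,1),"total from here",(B.T@w).round(1))
E
python3 -c "
from h import *
arc()"
```

```text
lid deg 17.8 radius 129.8 lat -0.0 F [ 0.6  0.5 -5.1] gap 0.101 t 9.97
tilt z-axis [ 0.003  0.006 -1.   ]
23.0 total from here [ 0.1  7.7 -8.9]
29.0 total from here [  0.2  16.9 -18.8]
35.0 total from here [  0.3  27.  -27.7]
41.0 total from here [  0.4  38.1 -35.5]
47.0 total from here [  0.4  49.8 -42. ]
53.0 total from here [  0.5  62.3 -47.4]
59.0 total from here [  0.6  75.2 -51.4]
65.0 total from here [  0.7  88.4 -54. ]
60.0 total from here [  0.6  77.3 -51.9]
```

Tracking well, with low force.

>>> carry_out(series=[{"dr": [0,0,0],"linear": [0,7.7,-9],"grip": 1},{"dr": [0,0,0],"linear": [0,9.2,-9.9],"grip": 1},{"dr": [0,0,0],"linear": [0,10,-8.9],"grip": 1},{"dr": [0,0,0],"linear": [0,11,-7.8],"grip": 1}])

```text
time: 10.48
eef_pos: [0.6577, 0.0442, 0.1912]
tcp_rot: [-2.04, -2.379, -0.004]
force: [-2.2, -0.3, -1.6]
finger_gap: 0.106
```

```bash
python3 -c "
from h import *
arc()"
```

```text
lid deg 41.6 radius 131.7 lat 0.0 F [-2.2 -0.3 -1.6] gap 0.106 t 10.47
tilt z-axis [-0.004  0.007 -1.   ]
47.0 total from here [ 0.1 12.1 -3.7]
53.0 total from here [ 0.2 24.4 -9.1]
59.0 total from here [  0.2  37.3 -13.1]
65.0 total from here [  0.3  50.5 -15.8]
60.0 total from here [  0.3  39.5 -13.7]
```

>>> carry_out(series=[{"dr": [0,0,0],"linear": [0,11.5,-5],"grip": 1},{"dr": [0,0,0],"linear": [0,11.5,-4.5],"grip": 1},{"dr": [0,0,0],"linear": [0,11,-3.5],"grip": 1},{"dr": [0,0,0],"linear": [0,0,0],"grip": 1}])

```text
time: 10.98
eef_pos: [0.6955, 0.0502, 0.2092]
tcp_rot: [-2.041, -2.382, -0.009]
force: [-2.3, 0.5, -1.4]
finger_gap: 0.107
```

```bash
python3 -c "
from h import *
arc()"
```

```text
lid deg 59.9 radius 133.6 lat 0.0 F [-2.3  0.5 -1.4] gap 0.107 t 10.97
tilt z-axis [-0.     0.008 -1.   ]
65.0 total from here [ 0.  12.3  2.3]
60.0 total from here [-0.   1.3  4.4]
```

>>> carry_out(series=[{"dr": [0,0,0],"linear": [0,0,0],"grip": 1},{"dr": [0,0,0],"linear": [0,0,0],"grip": 1},{"dr": [0,0,0],"linear": [0,0,0],"grip": 1},{"dr": [0,0,0],"linear": [0,0,0],"grip": 1}])

```text
time: 11.48
eef_pos: [0.6952, 0.0501, 0.2091]
tcp_rot: [-2.041, -2.381, -0.01]
force: [-2.1, 0.9, 0.0]
finger_gap: 0.106
```

```bash
python3 - <<'E'
from h import *
arc()
c=camera_info("scene");p,d=snapshot("scene");cv2.imwrite("pics/s5.png",p[100:450,120:560,::-1])
W=cloud(c,d)
# station-frame coordinates relative to hinge
H=np.array([.6036,.038,.128])+sx*.124-np.array([0,0,.037])
q=W-H;X=q@sx;Y=q@np.array([-sx[1],sx[0],0]);Z=q[...,2]
m=(d>0)&(X>-.16)&(X<.03)&(abs(Y)<.125)&(Z>.015)&(Z<.16)&(p.min(-1)>70)
t=np.degrees(np.arctan2(Z,-X))[m];h,e=np.histogram(t,np.arange(0,130,5));print(m.sum(),dict(zip(e[:-1].astype(int),h)))
s=m&(abs(np.degrees(np.arctan2(Z,-X))-60)<15);print("plane slope deg",np.degrees(np.arctan(np.polyfit(-X[s],Z[s],1)[0])),np.degrees(np.arctan(1/np.polyfit(Z[s],-X[s],1)[0])))
E
```

```text
lid deg 59.8 radius 133.6 lat -0.0 F [-2.1  0.9  0. ] gap 0.106 t 11.47
tilt z-axis [-0.     0.008 -1.   ]
65.0 total from here [ 0.  12.7  2.2]
60.0 total from here [-0.   1.6  4.3]
382 {np.int64(0): np.int64(0), np.int64(5): np.int64(0), np.int64(10): np.int64(0), np.int64(15): np.int64(0), np.int64(20): np.int64(0), np.int64(25): np.int64(0), np.int64(30): np.int64(0), np.int64(35): np.int64(0), np.int64(40): np.int64(0), np.int64(45): np.int64(0), np.int64(50): np.int64(137), np.int64(55): np.int64(163), np.int64(60): np.int64(13), np.int64(65): np.int64(8), np.int64(70): np.int64(31), np.int64(75): np.int64(12), np.int64(80): np.int64(17), np.int64(85): np.int64(1), np.int64(90): np.int64(0), np.int64(95): np.int64(0), np.int64(100): np.int64(0), np.int64(105): np.int64(0), np.int64(110): np.int64(0), np.int64(115): np.int64(0), np.int64(120): np.int64(0)}
plane slope deg 27.75505052401417 54.56352820340637
```

View pics/s5.png

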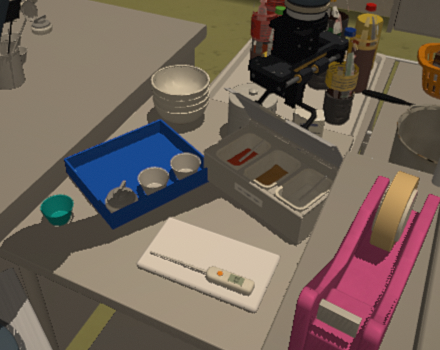

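The lid stands open in the gripper, its plate spanning crop (215,135)–(340,160). The thermometer is flat on the board at (150–255, 255–290), the timer and cups are in the crate, and the bowls look untouched. The depth angle is rough, so I'll refine it.

```bash
python3 - <<'E'
from h import *
H=np.array([.6036,.038,.128])+sx*.124-np.array([0,0,.037]);sy=np.array([-sx[1],sx[0],0])
for n in ("scene","top"):
    c=camera_info(n);p,d=snapshot(n);W=cloud(c,d);q=W-H;X=q@sx;Y=q@sy;Z=q[...,2]
    for lo,hi in ((-.128,-.07),(-.07,.07),(.07,.128)):
        b=(d>0)&(X>-.13)&(X<.0)&(Y>lo)&(Y<hi)&(Z>.02)&(Z<.15)&(abs(np.degrees(np.arctan2(Z,-X))-58)<14)
        m=b.copy()
        if b.sum()<20: print(n,lo,b.sum());continue
        for _ in range(6):
            pts=np.c_[-X[m],Z[m]];mu=pts.mean(0);v=np.linalg.svd(pts-mu,full_matrices=False)[2][0]
            r=abs((-X-mu[0])*v[1]-(Z-mu[1])*v[0]);m=b&(r<.006)
        print(n,lo,m.sum(),"lid angle",np.degrees(np.arctan2(v[1],v[0]))%180,"Z range",Z[m].min().round(3),Z[m].max().round(3),"ray",np.degrees(np.arctan2(*mu[::-1])).round(1))
c=camera_info("scene");arc()
W0=cloud(c,np.load("scene0.npz")["d"])
E
```

```text
scene -0.128 478 lid angle 52.66887724730843 Z range 0.02 0.122 ray 58.3
scene -0.07 835 lid angle 56.649252899399684 Z range 0.02 0.117 ray 60.2
scene 0.07 321 lid angle 52.65429238861776 Z range 0.021 0.122 ray 58.4
top -0.128 244 lid angle 48.49691547981804 Z range 0.05 0.123 ray 58.0
top -0.07 603 lid angle 52.799305625828175 Z range 0.02 0.129 ray 58.6
top 0.07 793 lid angle 53.73050626530153 Z range 0.02 0.126 ray 59.2
lid deg 59.8 radius 133.6 lat -0.0 F [-1.  -0.8 -1. ] gap 0.106 t 11.62
tilt z-axis [-0.     0.008 -1.   ]
65.0 total from here [ 0.  12.7  2.2]
60.0 total from here [-0.   1.6  4.3]
```

```bash
python3 - <<'E'
from h import *
H=np.array([.6036,.038,.128])+sx*.124-np.array([0,0,.037]);sy=np.array([-sx[1],sx[0],0])
def co(n,d): q=cloud(camera_info(n),d)-H;return q@sx,q@sy,q[...,2]
for n in ("scene","top"):
    d=np.load(n+"0.npz")["d"];X,Y,Z=co(n,d)
    m=(d>0)&(Y>.075)&(Y<.12)&(X>-.2)&(X<.02)&(Z>-.02)&(Z<.02)
    print(n,"closed: X range",np.percentile(X[m],[1,99]).round(3),"slope",np.polyfit(X[m&(X>-.14)],Z[m&(X>-.14)],1).round(3))
    p,d=snapshot(n);cv2.imwrite(f"pics/{n}9.png",p[...,::-1]);X,Y,Z=co(n,d)
    for lo,hi in ((-.12,-.075),(.075,.12)):
        out=[]
        for z in np.arange(.01,.15,.01):
            m=(d>0)&(Y>lo)&(Y<hi)&(X>-.15)&(X<.06)&(abs(Z-z)<.005)
            if m.sum()>3: out.append((round(z,2),int(m.sum()),*np.percentile(X[m]*1000,[10,50,90]).round().astype(int).tolist()))
        print(n,lo,out)
p=cv2.imread("pics/scene9.png")[170:280,310:490];q=cv2.imread("pics/top9.png")[120:240,300:460]
cv2.imwrite("pics/z.png",np.hstack([cv2.resize(p,(400,244)),cv2.resize(q,(325,244))]))
E
```

```text
scene closed: X range [-0.146  0.01 ] slope [0.054 0.005]
scene -0.12 [(np.float64(0.01), 34, -8, -6, -4), (np.float64(0.02), 42, -12, -10, -8), (np.float64(0.03), 41, -18, -15, -14), (np.float64(0.04), 49, -23, -21, -18), (np.float64(0.05), 34, -30, -27, -24), (np.float64(0.06), 36, -36, -34, -31), (np.float64(0.07), 38, -43, -41, -38), (np.float64(0.08), 36, -50, -47, -44), (np.float64(0.09), 22, -55, -52, -51), (np.float64(0.11), 24, -75, -72, -68), (np.float64(0.12), 72, -88, -84, -78)]
scene 0.075 [(np.float64(0.01), 43, -8, -6, 50), (np.float64(0.02), 80, -11, 41, 56), (np.float64(0.03), 29, -17, -16, -13), (np.float64(0.04), 33, -23, -21, -18), (np.float64(0.05), 23, -29, -26, -24), (np.float64(0.06), 32, -36, -33, -31), (np.float64(0.07), 22, -43, -41, -37), (np.float64(0.08), 29, -51, -47, -44), (np.float64(0.09), 13, -54, -53, -51), (np.float64(0.11), 15, -74, -71, -69), (np.float64(0.12), 51, -87, -84, -78)]
top closed: X range [-0.145  0.008] slope [0.043 0.004]
top -0.12 [(np.float64(0.07), 6, -41, -39, -37), (np.float64(0.08), 9, -48, -46, -43), (np.float64(0.09), 11, -55, -52, -50), (np.float64(0.1), 15, -62, -59, -56), (np.float64(0.11), 48, -76, -69, -64), (np.float64(0.12), 49, -86, -82, -75)]
top 0.075 [(np.float64(0.01), 44, -5, -2, 3), (np.float64(0.02), 96, -10, 27, 54), (np.float64(0.03), 34, -16, -13, -12), (np.float64(0.04), 41, -22, -19, -16), (np.float64(0.05), 53, -29, -25, -22), (np.float64(0.06), 53, -35, -32, -29), (np.float64(0.07), 54, -41, -39, -36), (np.float64(0.08), 60, -49, -46, -43), (np.float64(0.09), 58, -56, -52, -50), (np.float64(0.1), 64, -63, -59, -56), (np.float64(0.11), 136, -77, -70, -64), (np.float64(0.12), 129, -86, -82, -75)]
```

View pics/z.png

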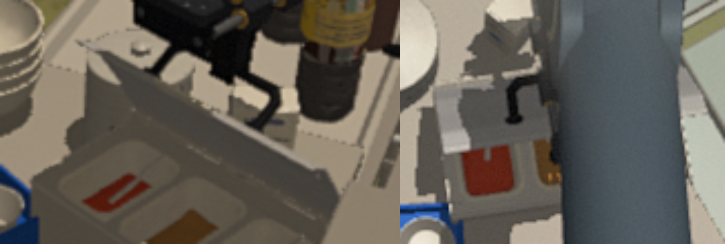

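The lid plate's main section reads 57–59° in depth, plus about 2.7° because the closed plate already slopes down to the front. That gives about 60°, which agrees with the 59.8° from the bar's arc. The lower readings came from the bent front lip. I'll hand in.

```bash
python3 -c "
from h import *
arc();print(env.hand_in())"
```

```text
lid deg 59.7 radius 133.6 lat -0.0 F [-2.5 -0.   0.4] gap 0.106 t 11.72
tilt z-axis [-0.     0.008 -1.   ]
65.0 total from here [ 0.  12.7  2.2]
60.0 total from here [-0.   1.6  4.3]
the job is handed in; nothing more can be done
None
```

The job is handed in at 11.7 s of the 48 s allowed. The thermometer was taken from the crate and laid on the white board. The lid was then lifted by its bow handle and is held by the gripper at about 60°. The hand-in gives no verdict, so success rests on my own checks.

- **Lid angle:** The arc of the gripped bar gives 59.7°, steady over about 0.75 s (59.7–59.9°). The lid's main plate in the depth images gives 57–59°, plus about 2.7° for its slope when closed.
- **Lid readings that disagreed:** My first depth fits read 48–57°, and I put that down to the lid's bent front lip. The bar's apparent radius was 133.6 mm instead of 129 mm, most likely because it slipped about 4 mm in the pads. The grip was still closed on the bar, with a gap of 0.106 (about 9 mm).
- **Thermometer:** The camera views show it flat on the board and let go.
- **Other things:** In the last scene view the timer and both cups are in the crate, and the bowls, canister and carton appear undisturbed. I judged these by eye and did not measure them.

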